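# Close the paint box: fold the flap and tuck it under the lip

## Robot

A 7-joint arm with a two-finger parallel gripper is mounted at the origin on the work surface. World frame = base frame: x ahead of the robot, y to its left, z up, the work surface at z = 0. Lengths are in m, angles in rad, forces in N, time in s.
With the tool pointing down it reaches from about 0.425 to 0.925 m from the base axis. Payload 6.8 kg.
Tool frame: the origin (TCP) lies on the centre line of the jaws, within the pads' length; the fingertips stand 22 mm ahead of it and the grasp point (between the pads) lies 3 mm ahead of it; z points along the fingers, y is the direction in which the jaws open and shut (so a half turn about z gives the same grasp; the last joint's range is limited). The gripper opens to 88 mm and grips with 3 to 60 N. Pads are 20 mm wide; open, the fingers measure 115 mm over their backs; the gripper's body (75 mm by 178 mm) begins 61 mm behind the grasp point.
Start: joints at [-1.37, 0.477, 0.022, 1.555, -0.011, 1.109, -0.083], TCP at [0.205, 0.643, 0.245] pointing down, gripper open.
Joint ranges: [-2.96, 2.96], [-0.34, 2.1], [-1.41, 1.46], [0.24, 2.44], [-1.37, 4.51], [0.17, 1.92], [-2.96, 2.96]. Speed limits (rad/s): [2.39, 2.39, 3.14, 3.14, 3.14, 3.14, 3.14].

## Interface

Orientations are given as a unit quaternion [w, x, y, z].
In Python, from station import bot, cams gives the robot as it stands.
- The arm moves only by the tool carry_out, never from a script. Its argument "rows" is a list of rows, each an object with "fingers": the closure, from -1 (fully open) to 1 (shut); "offset": the shift along the tool's x, y, z normalised to -1 to 1, where 1 is 20 mm, a list of three; "roll": the turn about the tool's z normalised to -1 to 1, where 1 is 6 degrees. In form: [{"fingers": fingers, "offset": [tx, ty, tz], "roll": roll}, ...]. A call has 1 to 20 rows; each row shifts and turns the commanded pose from where the row before left it, along the tool's axes as they then stand; what a row does not reach is not made up. A row lasts 1/12 s, in which the tool goes at most 41.7 mm and 7.16 degrees, less where a joint would pass 70% of its speed; a pose out of reach is approached as far as the arm can. A call with a number of a shift or a turn outside -1 to 1 is refused whole. A call with a gripper value outside its range is refused whole. The fingers move at their own pace and stop on an object; the grip force is fixed at half the most. Time passes only in rows, so rows that do not move let the fingers close. It gives the time, the measured TCP pose, the force and the opening at its end, in the units of the state.
- bot.sense(): the state, without advancing time (a new reading comes with each control period).
- cams.capture(name): name is "scene" or "side" or "wrist"; returns (picture, depth): 420x560x3 uint8, red, green, blue; 420x560 float32, m along the optical axis (not along the pixel's ray), 0 where there is no reading.
- cams.get_calibration(name): a dict with "fx", "fy", "cx", "cy" (pixels), "dist_coeffs" ([k1, k2, p1, p2, k3] as OpenCV has them; the pictures are not rectified), "extrinsics" (4x4, takes a point from camera to world coordinates); the wrist camera has in their place "tool_from_camera" (4x4, takes a point from camera to tool coordinates, whose origin is the TCP and whose axes are the flange's). Camera axes: x right, y down, z forward; pixel columns grow to the right and rows downward; lengths in m; the calibration is good to about 2 mm. A picture is of the moment at which its call begins: read the wrist's pose just before it. get_calibration takes no time and is no camera call.
- bot.job_done(): hands the job in, once; it reports no verdict.
The state is a dict: "clock": time; "joints": joint angles; "joint_vel": joint speeds; "joint_torque": joint torques, N m; "tcp_pos": TCP position; "tool_rot": TCP orientation; "contact_force": force on the tool from outside, world axes, zero at the start; "moment": the same for the moment, N m; "gripper_width": finger opening in m.
Only numpy, scipy, OpenCV 4.12 (cv2) and the standard library are available. Lean on these libraries where they do the work, as an engineer would, in place of code of your own. Each camera call takes 0.05 s, during which the arm holds its last target.

## Task

Close the paint box for the night with your fingertips: push the standing ochre flap over until it lies flat on the box, then, keeping it pressed down, push it by its red rib towards the white lip until its edge is tucked fully home beneath the lip, so that it stays shut by itself when you let go. Do not lift or tip the box or shove it across the table, and leave the paints, the cup and the figurine where they stand.

Things in the scene. Friction and masses are not known exactly. Their poses are not given: they have to be found in the camera images.
- paintbox: dark wooden paint box, 160 mm (its x) x 200 mm (its y) x 39 mm high, 1.3 to 2.0 kg, standing loose on the table; origin at the centre of its underside, z up. Its +x runs from the hinge side to the white lip (the way the flap folds and slides). The flap covers the part with the paint pans, whose middle line is at y = -30 mm; an open side bay with two paint pots lies at y = 40 to 92 mm. The box slides on the table if shoved hard (about 8 N or more)
- flap_hinge (a point): point on the flap's hinge axis, middle of the flap's width; it is carried along by the slotted hinge. In the box frame at x = -62 mm + flap_slide, y = -30 mm, z = 42 mm; axes parallel to the box's. The axis runs along the box's y
- flap (a joint): angle of the ochre flap (rad): 0 = folded over, lying flat and level on the box, 1.57 = upright, limit 2.2 = leaning back away from the lip. The flap is a stiff plate 112 mm wide, 4 mm thick, reaching from 5 to 110 mm from the hinge axis (axis at mid thickness). It starts standing between 1.55 and 2.0. A light spring with some friction (well under 0.1 N m in all) lets it stay standing; let go when flat but not tucked, it springs up again to about 0.5 or 0.6
- flap_slide (a joint): slide of the slotted hinge (m) along the box's +x: 0 = drawn back, 0.020 = pushed fully home against its stop. It starts between 0 and 0.004 and stays where it is left; takes about 4 N to push. Near 0 the flap's free edge folds down just clear of the lip; edge and lip start to overlap at 0.007; fully home the edge is 13 mm under the lip
- flap_ridge (a point): red raised rib across the upper (outer) face of the flap, 80 mm long, 6 mm thick, 10 mm tall: this point is at the foot of its face on the hinge side, mid width, on the flap's upper face, 55 mm from the hinge axis. x along the flap from hinge to free edge, z out of the upper face. With the flap flat, a fingertip between hinge and rib can press the flap down and push the rib towards the lip
- flap_edge (a point): middle of the flap's free edge, mid thickness, 110 mm from the hinge axis
- lip_mid (a point): middle of the lower front edge of the white retaining lip, fixed to the box: the lip is 140 mm wide, 7 mm thick (its top 55 mm above the table), overhangs from x = 55 mm to 80 mm in the box frame, its underside 48 mm above the table: 4 mm above the top of the flap when flat
- bottle_red: crimson acrylic paint bottle with ochre cap, 36 mm diameter, 85 mm tall, standing on the table near the box; leave alone. Origin at the centre of its underside
- bottle_violet: violet acrylic paint bottle with ochre cap, same size, standing on the table near the box; leave alone. Origin at the centre of its underside
- bottle_cream: cream acrylic paint bottle with ochre cap, same size, standing on the table near the box; leave alone. Origin at the centre of its underside
- pot_brown: brown paint pot with ochre cap, 28 mm diameter, 55 mm tall, standing in the side bay of the paint box (on its 8 mm thick floor); leave alone. Origin at the centre of its underside
- pot_blue: blue paint pot with ochre cap, same size, in the same side bay; leave alone. Origin at the centre of its underside
- figurine: grey-blue painted figurine on a black foot 36 mm in diameter, 55 mm tall, on the table beyond the box; leave alone. Origin at the centre of its underside
- water_cup: white ceramic rinsing cup, 68 mm diameter, 80 mm tall, on the table; leave alone. Origin at the centre of its underside

How it is judged:
On the way, in this order (a step that is already met when the one before it is completed fails the run):
1. the flap is folded over flat on the box, its edge not yet pushed under the lip (value of joint flap below 0.06 rad and value of joint flap_slide below 0.01 m), for 0.02 s.
2. the flap is pushed home, its edge under the lip (value of joint flap below 0.06 rad and value of joint flap_slide above 0.015 m), for 0.1 s.
At the end, for the whole second after the job is handed in: Flap flat (within 0.06 rad), pushed at least 15 of its 20 mm home, its edge at least 8 mm under the lip, at rest and let go; box level and within 30 mm of its start; bottles, cup and figurine upright within 30 mm of their starts (pots in the box: 35 mm) (all of step 2 and z of flap_edge in the frame of paintbox below 0.048 m and velocity of joint flap between -0.1 and 0.1 rad/s and distance of each of paintbox, bottle_red, bottle_violet, bottle_cream, figurine, water_cup from where it was at the start of the episode below 0.03 m and angle between paintbox's own z axis and vertical below 0.05 rad and linear speed of paintbox below 0.02 m/s and angle between each of bottle_red, bottle_violet, bottle_cream, pot_brown, pot_blue, figurine, water_cup's own z axis and vertical below 0.2 rad and distance of each of pot_brown, pot_blue from where it was at the start of the episode below 0.035 m); the robot touches nothing.
It fails at once if the paint box is lifted, tipped or shoved more than 30 mm (height (world z) of paintbox above 0.012 m or angle between paintbox's own z axis and vertical above 0.12 rad or distance of paintbox from where it was at the start of the episode above 0.03 m).
It fails at once if a bottle, pot, cup or the figurine is lifted, carried, knocked over or pushed away (more than 30 mm; 35 mm for the two pots in the box) (distance of any of bottle_red, bottle_violet, bottle_cream, figurine, water_cup from where it was at the start of the episode above 0.03 m or angle between any of bottle_red, bottle_violet, bottle_cream, pot_brown, pot_blue, figurine, water_cup's own z axis and vertical above 0.4 rad or distance of any of pot_brown, pot_blue from where it was at the start of the episode above 0.035 m).
It also fails if it takes over 43 s, if anything falls off the work surface, if the arm or the gripper's body presses on something with over 40 N, if the wrist force passes 120 N, or if a joint passes its speed limit or range.

## Working session

There is one attempt and no reset: what is moved stays moved. The work goes in short steps, Python scripts to look and compute and a tool call to move; the robot and the scene stay as the last step left them, time stands still between calls to the robot, and variables do not carry over. Pictures are saved under pics/ and viewed, and the job is handed in when it is done.

Besides the shell and the picture viewer there is one more tool, called after "Call:" by a JSON object that holds its "fn" and its "kwargs", one argument or row to a line. carry_out: Moves the arm, as the interface text tells. Its arguments: {"type":"object","properties":{"rows":{"type":"array","items":{"type":"object","properties":{"fingers":{"type":"number"},"offset":{"type":"array","items":{"type":"number","minimum":-1,"maximum":1}},"roll":{"type":"number","minimum":-1,"maximum":1}}}}},"required":["rows"]}

```bash
ls; mkdir -p pics; python3 - <<'E'
from station import bot,cams
import cv2,numpy as np
print(bot.sense())
for n in ["scene","side"]:
    p,d=cams.capture(n); cv2.imwrite(f"pics/{n}0.png",p[...,::-1]); np.savez(f"{n}0.npz",p=p,d=d)
    c=cams.get_calibration(n);print(n,c)
E
```

```text
pics
{'clock': 0.0, 'joints': array([-1.37011156,  0.47775717,  0.02232256,  1.55639622, -0.01150581,
        1.1092869 , -0.08307907]), 'joint_vel': array([ 0.00198791, -0.00080295,  0.00039638, -0.00016847,  0.00021195,
       -0.00043186,  0.00188486]), 'joint_torque': array([-3.88807730e-04, -5.82859862e+01,  1.53430358e+00, -2.72610265e+01,
       -5.44827408e-02,  1.68975588e-02,  1.64315984e-04]), 'tcp_pos': array([0.20496861, 0.64256651, 0.24373346]), 'tool_rot': array([-7.63151107e-05,  1.53752134e-01,  9.88109074e-01, -8.56538207e-04]), 'contact_force': array([-0.02028657, -0.07542897, -0.60953992]), 'moment': array([ 0.02956252, -0.01135544, -0.02411471]), 'gripper_width': 0.08756487270952751}
scene {'fx': 431.2510145644033, 'fy': 431.2510145644033, 'cx': 277.4520908549222, 'cy': 208.79209419412558, 'dist_coeffs': array([0.03882172, 0.        , 0.        , 0.        , 0.        ]), 'extrinsics': array([[ 0.40046802,  0.54062783, -0.73982897,  1.39509456],
       [ 0.91604701, -0.21684007,  0.33739927, -0.20415138],
       [ 0.02198287, -0.81283573, -0.58207802,  0.68312712],
       [ 0.        ,  0.        ,  0.        ,  1.        ]])}
side {'fx': 535.4227454615478, 'fy': 535.4227454615478, 'cx': 262.87153102903704, 'cy': 203.77579557060477, 'dist_coeffs': array([-0.14491973,  0.        ,  0.        ,  0.        ,  0.        ]), 'extrinsics': array([[ 0.95875533, -0.18118215,  0.21900056,  0.31165438],
       [-0.28329485, -0.54659609,  0.78802078, -0.94492805],
       [-0.02307044, -0.81756085, -0.57537988,  0.84793403],
       [ 0.        ,  0.        ,  0.        ,  1.        ]])}
```

View pics/scene0.png

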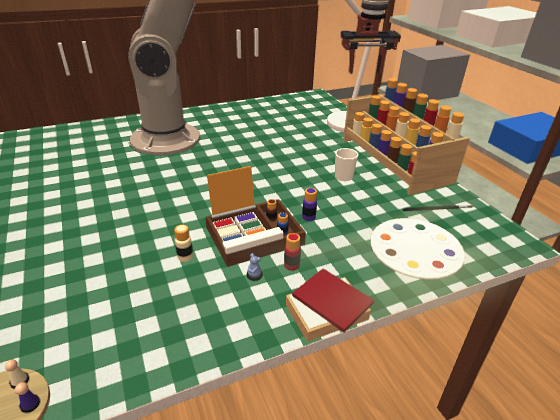

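View pics/side0.png

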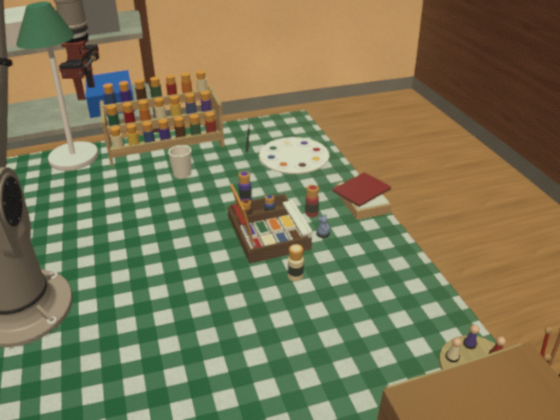

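The scene view shows the flap (ochre, ~(232,190)) standing on the robot side, the white lip at ~(252,243), and bottles at (183,242), (292,250) and (310,203). The figurine is at (254,265). Next I'll get the 3D positions.

```bash
cat > h.py <<'E'
import numpy as np,cv2
from station import bot,cams
def cloud(n,d,T=None):
    c=cams.get_calibration(n)
    K=np.array([[c['fx'],0,c['cx']],[0,c['fy'],c['cy']],[0,0,1]])
    v,u=np.mgrid[:420,:560]
    uv=np.stack([u,v],-1).reshape(-1,1,2).astype(np.float64)
    xy=cv2.undistortPoints(uv,K,np.array(c['dist_coeffs'])).reshape(420,560,2)
    P=np.concatenate([xy*d[...,None],d[...,None]],-1)
    T=c['extrinsics'] if T is None else T
    return P@T[:3,:3].T+T[:3,3]
def crop(p,n,x0,y0,x1,y1,s,name):
    cv2.imwrite(f"pics/{name}.png",cv2.resize(p[y0:y1,x0:x1,::-1],None,fx=s,fy=s,interpolation=cv2.INTER_CUBIC))
E
python3 - <<'E'
from h import *
z=np.load("scene0.npz");p,d=z['p'],z['d'];W=cloud("scene",d);np.set_printoptions(precision=3,suppress=True)
for u,v in [(183,250),(292,255),(310,208),(254,265),(345,165),(212,178),(251,172),(214,208),(254,203),(232,190),(225,250),(283,232),(252,243),(271,204),(283,215),(208,221),(225,260),(305,236),(255,255)]:
    print((u,v),p[v,u],W[v,u])
crop(p,0,165,150,325,290,5,"c0")
z=np.load("side0.npz");p,d=z['p'],z['d'];W=cloud("side",d)
crop(p,0,215,150,345,290,5,"c1")
E
```

```text
(183, 250) [20 18 17] [ 0.639 -0.091  0.036]
(292, 255) [114  57  51] [0.758 0.125 0.046]
(310, 208) [42 29 63] [0.612 0.244 0.045]
(254, 265) [111 114 134] [0.747 0.039 0.037]
(345, 165) [178 157 132] [0.473 0.429 0.058]
(212, 178) [158  99  43] [0.535 0.015 0.142]
(251, 172) [166 117  71] [0.53  0.116 0.135]
(214, 208) [157  97  41] [0.548 0.011 0.065]
(254, 203) [115 116  66] [0.549 0.115 0.053]
(232, 190) [157  98  40] [0.538 0.062 0.099]
(225, 250) [184 156 130] [ 0.686 -0.007  0.046]
(283, 232) [76 64 54] [0.649 0.153 0.021]
(252, 243) [176 154 134] [0.69  0.056 0.049]
(271, 204) [185 116  47] [0.579 0.15  0.061]
(283, 215) [ 42  78 151] [0.638 0.156 0.065]
(208, 221) [79 49 33] [ 0.56  -0.009  0.039]
(225, 260) [82 48 34] [ 0.681 -0.007  0.011]
(305, 236) [77 90 64] [0.661 0.208 0.001]
(255, 255) [78 57 44] [0.691 0.063 0.012]
```

View pics/c0.png

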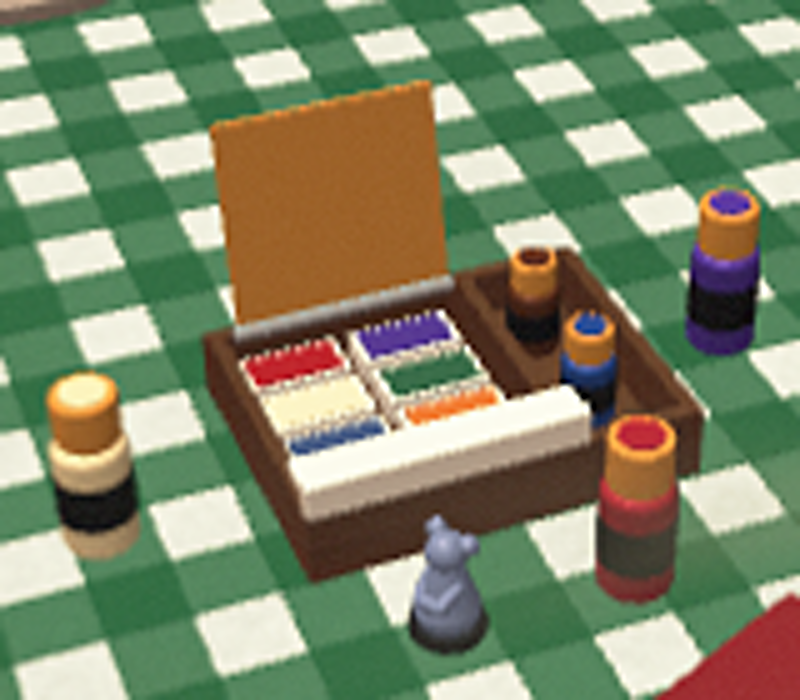

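View pics/c1.png

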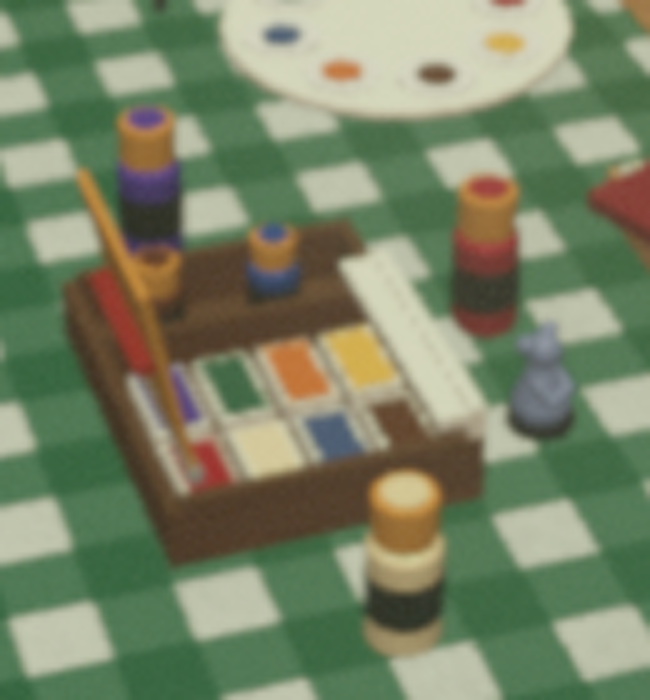

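```bash
python3 - <<'E'
from h import *
np.set_printoptions(precision=4,suppress=True)
z=np.load("scene0.npz");p,d=z['p'].astype(int),z['d'];W=cloud("scene",d)
# flap pts
r,g,b=p[...,0],p[...,1],p[...,2]
m=np.zeros((420,560),bool); m[170:215,205:256]=1
m&=(abs(r-157)<20)&(abs(g-98)<20)&(abs(b-40)<22)&(d>0)
m=cv2.erode(m.astype(np.uint8),np.ones((3,3)))>0
F=W[m]; c=np.median(F,0)
for _ in range(3):
    n=np.linalg.svd(F-F.mean(0))[2][2]; n*=np.sign(n[0]); e=(F-F.mean(0))@n; F=F[abs(e)<.004]
print("flap n",n,len(F),e.std(),F.mean(0),"tilt ang",np.pi/2+np.arctan2(n[2],np.hypot(n[0],n[1])),"yaw",np.degrees(np.arctan2(n[1],n[0])))
# lip: white z .045-.06
for nm in ["scene","side"]:
    z=np.load(nm+"0.npz");p,d=z['p'].astype(int),z['d'];W=cloud(nm,d)
    hh=(W[...,0]>.64)&(W[...,0]<.73)&(W[...,1]>-.05)&(W[...,1]<.16)&(p.min(-1)>120)&(d>0)
    T=hh&(abs(W[...,2]-.055)<.004)
    L=W[T];print(nm,len(L),L.min(0),L.max(0),np.median(L[:,2]))
    print(cv2.minAreaRect((L[:,:2]*1000).astype(np.float32)))
    # box outline: brown pixels top z 0.03-.045
    B=(W[...,0]>.5)&(W[...,0]<.76)&(W[...,1]>-.06)&(W[...,1]<.22)&(abs(p[...,0]-80)<30)&(p[...,0]-p[...,2]>20)&(W[...,2]>.034)&(W[...,2]<.043)&(d>0)
    Q=W[B];print("box top",len(Q),cv2.minAreaRect((Q[:,:2]*1000).astype(np.float32)))
    R=(W[...,0]>.45)&(W[...,0]<.62)&(W[...,1]>-.06)&(W[...,1]<.22)&(p[...,0]>120)&(p[...,1]<60)&(p[...,2]<60)&(W[...,2]>.06)
    if R.any():print("rib",R.sum(),W[R].mean(0),W[R].min(0),W[R].max(0))
    T=W[(d>0)&(W[...,0]>.45)&(W[...,0]<.8)&(abs(W[...,2])<.01)][:,2];print("table",np.median(T))
E
```

```text
flap n [0.9826 0.0261 0.1839] 1377 0.0016059983442394052 [0.5396 0.0581 0.0992] tilt ang 1.7557900155476718 yaw 1.5205337243345627
scene 498 [ 0.6639 -0.0064  0.0511] [0.7275 0.1324 0.0589] 0.055968133558271516
((695.7711181640625, 63.10352325439453), (63.187530517578125, 138.93844604492188), 0.27305737137794495)
box top 473 ((645.8412475585938, 91.63044738769531), (227.4613800048828, 201.07833862304688), 0.40539640188217163)
table 0.0006845088169442626
side 367 [ 0.6632 -0.0098  0.0511] [0.6907 0.1344 0.059 ] 0.0559206320555059
((676.9703369140625, 62.224449157714844), (26.507171630859375, 144.29225158691406), 0.8059507608413696)
box top 542 ((643.3864135742188, 91.79480743408203), (229.6344451904297, 206.16363525390625), 1.1487584114074707)
rib 43 [0.5295 0.0517 0.101 ] [0.5244 0.0178 0.0974] [0.5333 0.0932 0.1039]
table 0.0005006158939498961
```

The box is yawed about 1°. The lip front is at x≈0.6645, the hinge at x≈0.548 and z 0.042, the flap mid at y≈0.0625, and the flap angle is about 1.76. The rib and lip checks agree with the sizes given. I'll shut the fingers, align, and move to behind the flap.

Call:
{"fn": "carry_out", "kwargs": {
  "rows": [
    {"fingers":1,"offset":[0,0,0],"roll":-0.8},
    {"fingers":1,"offset":[0,0,0],"roll":-0.8},
    {"fingers":1,"offset":[0,0,0],"roll":-0.8},
    {"fingers":1,"offset":[0,0,0],"roll":-0.7},
    {"fingers":1,"offset":[-0.5,-1,0],"roll":0},
    {"fingers":1,"offset":[-0.5,-1,0],"roll":0},
    {"fingers":1,"offset":[-0.5,-1,0],"roll":0},
    {"fingers":1,"offset":[-0.5,-1,0],"roll":0},
    {"fingers":1,"offset":[-0.5,-1,0],"roll":0},
    {"fingers":1,"offset":[-0.5,-1,0],"roll":0},
    {"fingers":1,"offset":[-0.5,-1,0],"roll":0},
    {"fingers":1,"offset":[-0.5,-1,0],"roll":0},
    {"fingers":1,"offset":[-0.5,-1,0],"roll":0},
    {"fingers":1,"offset":[-0.5,-1,0],"roll":0},
    {"fingers":1,"offset":[-0.5,-1,0],"roll":0},
    {"fingers":1,"offset":[-0.5,-1,0],"roll":0},
    {"fingers":1,"offset":[-0.5,-1,0],"roll":0},
    {"fingers":1,"offset":[-0.5,-1,0],"roll":0},
    {"fingers":1,"offset":[-0.5,-1,0],"roll":0},
    {"fingers":1,"offset":[-0.5,-1,0],"roll":0}
  ]
}}

```text
clock: 1.77
tcp_pos: [0.3704, 0.3244, 0.2444]
tool_rot: [-0.0, -0.008, 1.0, -0.0]
contact_force: [1.2, -0.2, 0.3]
gripper_width: 0.0004
```

Call:
{"fn": "carry_out", "kwargs": {
  "rows": [
    {"fingers":1,"offset":[-0.4,-1,0],"roll":0},
    {"fingers":1,"offset":[-0.4,-1,0],"roll":0},
    {"fingers":1,"offset":[-0.4,-1,0],"roll":0},
    {"fingers":1,"offset":[-0.4,-1,0],"roll":0},
    {"fingers":1,"offset":[-0.4,-1,0],"roll":0},
    {"fingers":1,"offset":[-0.4,-1,0],"roll":0},
    {"fingers":1,"offset":[-0.4,-1,0],"roll":0},
    {"fingers":1,"offset":[-0.4,-1,0],"roll":0},
    {"fingers":1,"offset":[-0.4,-1,0],"roll":0},
    {"fingers":1,"offset":[-0.4,-1,0],"roll":0},
    {"fingers":1,"offset":[-0.4,-1,0],"roll":0},
    {"fingers":1,"offset":[-0.4,-1,0],"roll":0},
    {"fingers":1,"offset":[0,-0.5,0],"roll":0},
    {"fingers":1,"offset":[0,0,0],"roll":0},
    {"fingers":1,"offset":[0,0,0],"roll":0}
  ]
}}

```text
clock: 3.02
tcp_pos: [0.4696, 0.0776, 0.2445]
tool_rot: [-0.0, -0.008, 1.0, 0.0]
contact_force: [-0.7, -0.6, 0.2]
gripper_width: 0.0005
```

Call:
{"fn": "carry_out", "kwargs": {
  "rows": [
    {"fingers":1,"offset":[-0.4,-0.4,0.6],"roll":0},
    {"fingers":1,"offset":[-0.3,-0.3,1],"roll":0},
    {"fingers":1,"offset":[0,0,1],"roll":0},
    {"fingers":1,"offset":[0,0,1],"roll":0},
    {"fingers":1,"offset":[0,0,1],"roll":0},
    {"fingers":1,"offset":[0,0,1],"roll":0},
    {"fingers":1,"offset":[0,0,1],"roll":0},
    {"fingers":1,"offset":[0,0,0],"roll":0},
    {"fingers":1,"offset":[0,0,0],"roll":0}
  ]
}}

```text
clock: 3.77
tcp_pos: [0.4834, 0.0647, 0.1121]
tool_rot: [-0.001, -0.009, 1.0, -0.0]
contact_force: [1.1, 0.7, -0.2]
gripper_width: 0.0004
```

```bash
python3 - <<'E'
from h import *
p,d=cams.capture("side"); np.savez("side1.npz",p=p,d=d); crop(p,0,195,130,345,280,5,"s1")
s=bot.sense();print(s['tcp_pos'],s['contact_force'])
E
```

```text
[0.48425058 0.06456815 0.11306589] [ 0.55671255  0.23427444 -0.18446462]
```

View pics/s1.png

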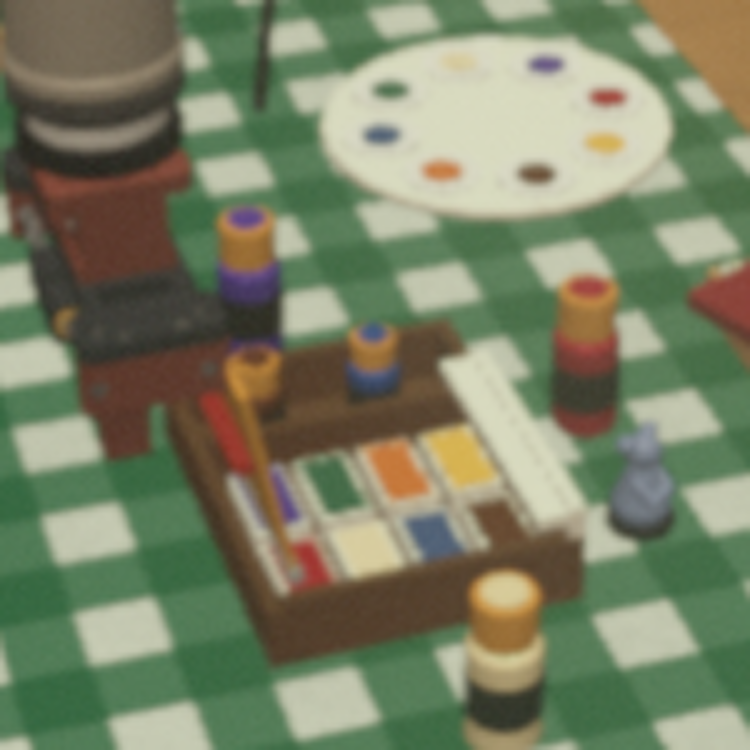

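Call:
{"fn": "carry_out", "kwargs": {
  "rows": [
    {"fingers":1,"offset":[-0.4,-0.04,0],"roll":0},
    {"fingers":1,"offset":[-0.4,-0.04,0],"roll":0},
    {"fingers":1,"offset":[-0.4,-0.04,0],"roll":0},
    {"fingers":1,"offset":[-0.3,0,0],"roll":0},
    {"fingers":1,"offset":[-0.3,0,0],"roll":0},
    {"fingers":1,"offset":[-0.25,0,0.03],"roll":0},
    {"fingers":1,"offset":[-0.25,0,0.03],"roll":0},
    {"fingers":1,"offset":[-0.25,0,0.03],"roll":0},
    {"fingers":1,"offset":[-0.25,0,0.03],"roll":0},
    {"fingers":1,"offset":[-0.25,0,0.03],"roll":0},
    {"fingers":1,"offset":[-0.25,0,0.03],"roll":0},
    {"fingers":1,"offset":[0,0,0],"roll":0},
    {"fingers":1,"offset":[0,0,0],"roll":0}
  ]
}}

```text
clock: 4.9
tcp_pos: [0.5507, 0.062, 0.1089]
tool_rot: [0.0, -0.008, 1.0, -0.0]
contact_force: [-0.3, -0.0, 0.7]
gripper_width: 0.0006
```

```bash
python3 - <<'E'
from h import *
p,d=cams.capture("side"); np.savez("side2.npz",p=p,d=d); crop(p,0,195,130,345,280,5,"s2")
s=bot.sense();print(s['tcp_pos'],s['contact_force'])
E
```

```text
[0.55049661 0.06201481 0.10900714] [-0.53314119 -0.66730121  0.13972867]
```

View pics/s2.png

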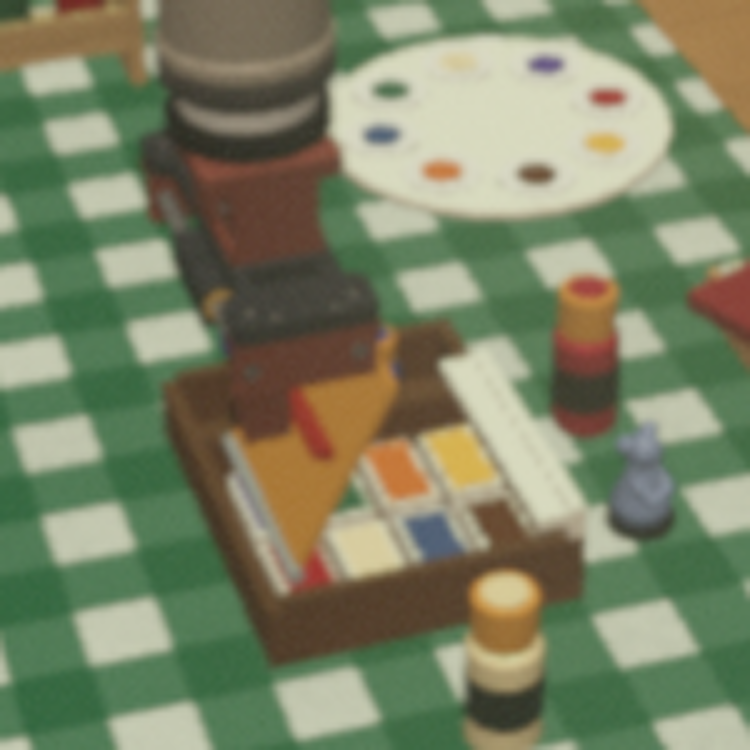

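The flap is folding, with its edge at about (385,350) and the rib against the finger at (305,420). The force is low, so I continue the arc.

Call:
{"fn": "carry_out", "kwargs": {
  "rows": [
    {"fingers":1,"offset":[-0.25,0,0.2],"roll":0},
    {"fingers":1,"offset":[-0.25,0,0.2],"roll":0},
    {"fingers":1,"offset":[-0.25,0,0.2],"roll":0},
    {"fingers":1,"offset":[-0.25,0,0.2],"roll":0},
    {"fingers":1,"offset":[-0.2,0,0.2],"roll":0},
    {"fingers":1,"offset":[-0.2,0,0.2],"roll":0},
    {"fingers":1,"offset":[-0.1,0,0.2],"roll":0},
    {"fingers":1,"offset":[0,0,0.2],"roll":0},
    {"fingers":1,"offset":[0,0,0.2],"roll":0},
    {"fingers":1,"offset":[0,0,0],"roll":0}
  ]
}}

```text
clock: 5.78
tcp_pos: [0.5803, 0.0625, 0.0724]
tool_rot: [-0.0, -0.008, 1.0, -0.0]
contact_force: [0.0, 0.5, 0.9]
gripper_width: 0.0007
```

```bash
python3 - <<'E'
from h import *
for n in ["side","scene"]:
  p,d=cams.capture(n); np.savez(n+"3.npz",p=p,d=d)
  if n=="side":crop(p,0,195,130,345,280,5,"s3")
  else: crop(p,0,165,150,325,290,5,"c3")
s=bot.sense();print(s['tcp_pos'],s['contact_force'])
E
```

```text
[0.58017425 0.06247818 0.07289273] [0.93919887 0.41935438 0.247712  ]
```

View pics/s3.png

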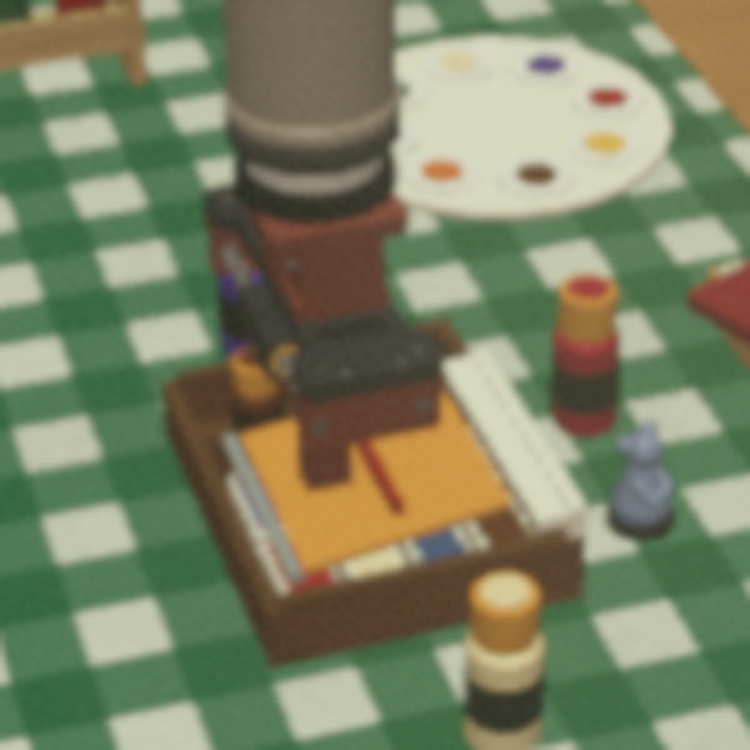

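View pics/c3.png

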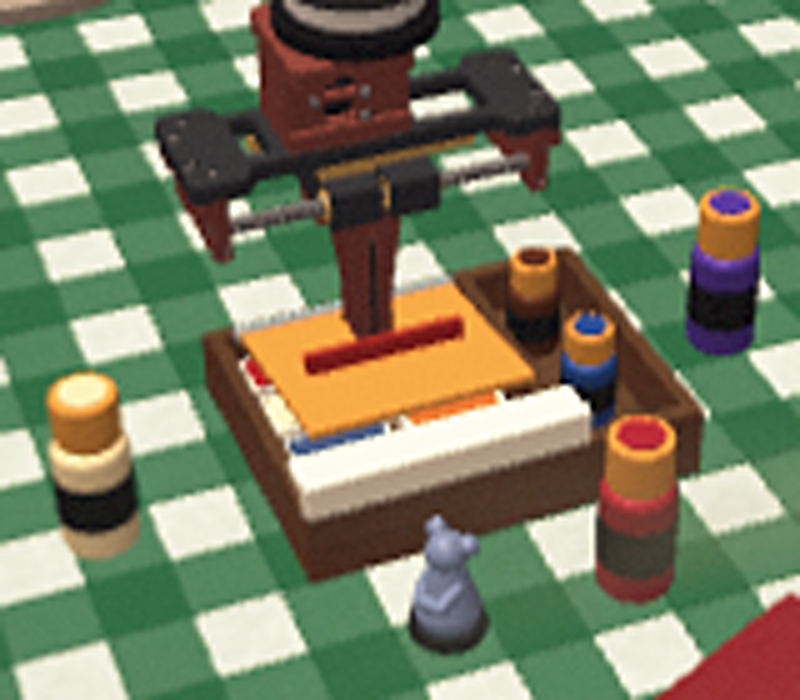

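Flap nearly flat (about 0.15 rad), finger between hinge and rib, edge still clear of the lip. I'll press it down gently.

Call:
{"fn": "carry_out", "kwargs": {
  "rows": [
    {"fingers":1,"offset":[0,0,0.1],"roll":0},
    {"fingers":1,"offset":[0,0,0.1],"roll":0},
    {"fingers":1,"offset":[0,0,0.1],"roll":0},
    {"fingers":1,"offset":[0,0,0.05],"roll":0},
    {"fingers":1,"offset":[0,0,0],"roll":0},
    {"fingers":1,"offset":[0,0,0],"roll":0}
  ]
}}

```text
clock: 6.38
tcp_pos: [0.5808, 0.0625, 0.0663]
tool_rot: [0.0, -0.008, 1.0, 0.0]
contact_force: [0.7, -0.1, 3.1]
gripper_width: 0.0002
```

Call:
{"fn": "carry_out", "kwargs": {
  "rows": [
    {"fingers":1,"offset":[0,0,0.05],"roll":0},
    {"fingers":1,"offset":[0,0,0],"roll":0},
    {"fingers":1,"offset":[0,0,0],"roll":0}
  ]
}}

```text
clock: 6.63
tcp_pos: [0.5809, 0.0626, 0.066]
tool_rot: [0.0, -0.008, 1.0, 0.0]
contact_force: [-1.0, -0.9, 9.2]
gripper_width: 0.0006
```

```bash
python3 - <<'E'
from h import *
p,d=cams.capture("side");crop(p,0,195,130,345,280,5,"s4")
W=cloud("side",d);np.set_printoptions(precision=4,suppress=True)
m=(p[...,0]>170)&(p[...,1]>110)&(p[...,1]<190)&(p[...,2]<90)&(W[...,0]>.54)&(W[...,0]<.68)&(W[...,1]>0)&(W[...,1]<.125)&(abs(W[...,2]-.047)<.015)
F=W[m]
A=np.c_[F[:,:2]-[.6,.06],np.ones(len(F))];c=np.linalg.lstsq(A,F[:,2],rcond=None)[0]
print(len(F),"slope x,y,z",c,"x range",np.percentile(F[:,0],[1,99]))
s=bot.sense();print(s['tcp_pos'],s['contact_force'])
E
```

```text
808 slope x,y,z [-0.0071  0.0009  0.0445] x range [0.5543 0.6576]
[0.5809 0.0626 0.066 ] [-0.7916 -0.6981  9.6121]
```

View pics/s4.png

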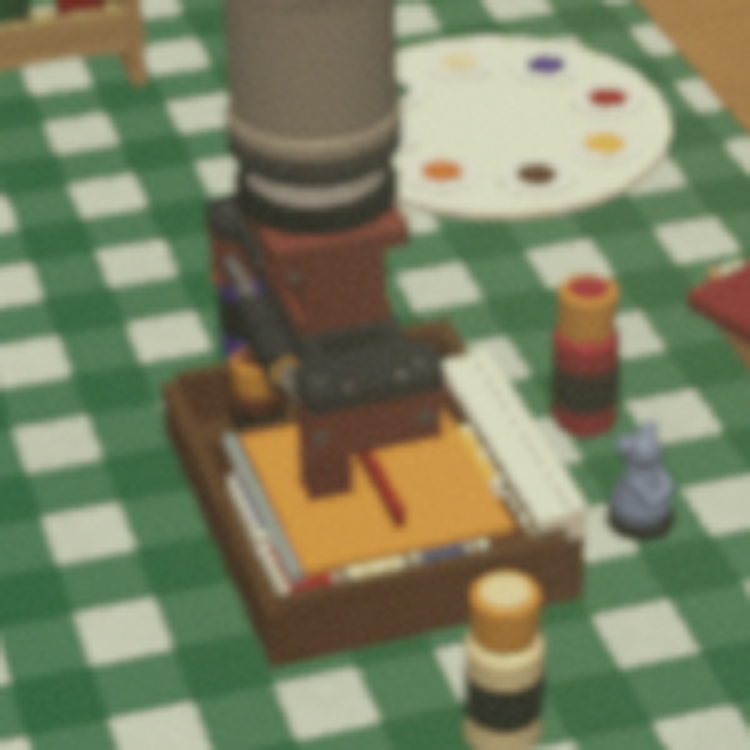

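Flat: slope ≈0, top z 0.0445, edge x≈0.658 short of the lip at 0.6645. I'll slide forward while keeping a light press.

Call:
{"fn": "carry_out", "kwargs": {
  "rows": [
    {"fingers":1,"offset":[-0.15,0,-0.01],"roll":0},
    {"fingers":1,"offset":[-0.15,0,0],"roll":0},
    {"fingers":1,"offset":[-0.15,0,0],"roll":0},
    {"fingers":1,"offset":[-0.1,0,0],"roll":0},
    {"fingers":1,"offset":[-0.1,0,0],"roll":0},
    {"fingers":1,"offset":[0,0,0],"roll":0}
  ]
}}

```text
clock: 7.18
tcp_pos: [0.593, 0.0628, 0.0659]
tool_rot: [-0.001, -0.008, 1.0, 0.0]
contact_force: [-3.6, -0.3, 10.8]
gripper_width: 0.0002
```

Call:
{"fn": "carry_out", "kwargs": {
  "rows": [
    {"fingers":1,"offset":[-0.1,0,-0.01],"roll":0},
    {"fingers":1,"offset":[-0.1,0,0],"roll":0},
    {"fingers":1,"offset":[-0.1,0,0],"roll":0},
    {"fingers":1,"offset":[-0.1,0,0],"roll":0},
    {"fingers":1,"offset":[0,0,0],"roll":0}
  ]
}}

```text
clock: 7.6
tcp_pos: [0.6008, 0.063, 0.066]
tool_rot: [-0.001, -0.008, 1.0, 0.0]
contact_force: [-2.5, -0.0, 9.3]
gripper_width: 0.0005
```

```bash
cat > m.py <<'E'
import sys
from h import *
p,d=cams.capture("side");crop(p,0,195,130,345,280,5,sys.argv[1])
W=cloud("side",d);np.set_printoptions(precision=4,suppress=True)
box=(W[...,0]>.54)&(W[...,0]<.7)&(W[...,1]>0)&(W[...,1]<.14)
m=(p[...,0]>170)&(p[...,1]>110)&(p[...,1]<190)&(p[...,2]<90)&box&(abs(W[...,2]-.047)<.015)&(W[...,1]<.125)
F=W[m]
A=np.c_[F[:,:2]-[.6,.06],np.ones(len(F))];c=np.linalg.lstsq(A,F[:,2],rcond=None)[0]
print(len(F),"slope x,y,z",c,"x range",np.percentile(F[:,0],[1,99]))
L=W[box&(p.min(-1)>120)&(abs(W[...,2]-.055)<.004)&(W[...,0]>.64)]
print("lip",cv2.minAreaRect((L[:,:2]*1000).astype(np.float32)),"was (677.0,62.2)")
R=W[box&(p[...,0]>120)&(p[...,1]<60)&(p[...,2]<60)&(W[...,2]>.046)&(W[...,0]<.66)]
print("rib",len(R),np.median(R,0),R[:,0].min(),R[:,0].max())
s=bot.sense();print(s['tcp_pos'],s['contact_force'])
E
python3 m.py s5
```

```text
709 slope x,y,z [-0.0075 -0.0013  0.0445] x range [0.5738 0.6661]
lip ((677.904541015625, 61.175045013427734), (26.60287857055664, 122.14472961425781), 0.49602529406547546) was (677.0,62.2)
  return _methods._mean(a, axis=axis, dtype=dtype,
  ret = um.true_divide(
Traceback (most recent call last):
  File "m.py", line 13, in <module>
    print("rib",len(R),np.median(R,0),R[:,0].min(),R[:,0].max())
                                      ~~~~~~~~~~^^
ValueError: zero-size array to reduction operation minimum which has no identity
```

View pics/s5.png

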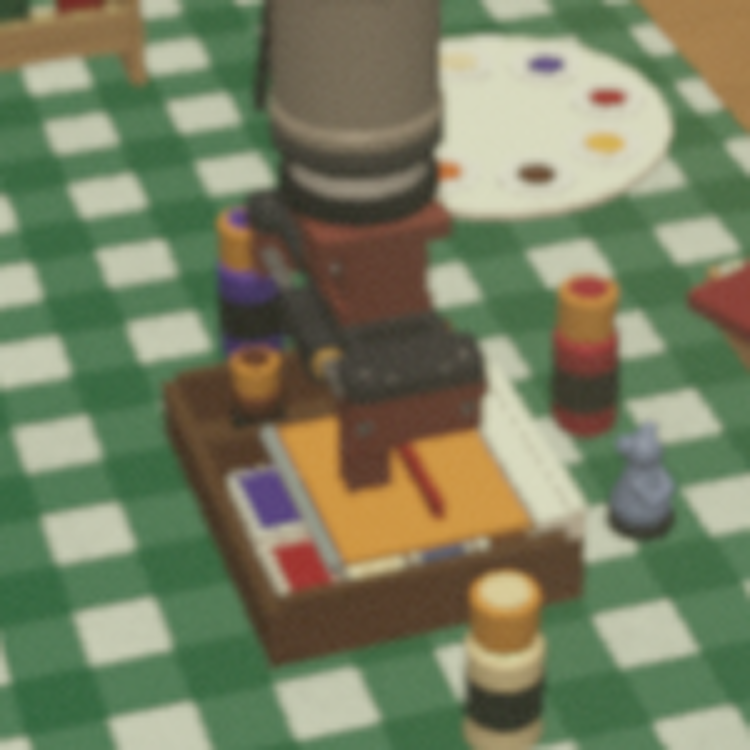

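The flap moved along with the finger by about 19.5 mm and its edge is now under the lip. The box is in place. I'll confirm it is at the stop with a small extra push.

Call:
{"fn": "carry_out", "kwargs": {
  "rows": [
    {"fingers":1,"offset":[-0.05,0,0],"roll":0},
    {"fingers":1,"offset":[-0.05,0,0],"roll":0},
    {"fingers":1,"offset":[0,0,0],"roll":0}
  ]
}}

```text
clock: 7.9
tcp_pos: [0.6011, 0.063, 0.0657]
tool_rot: [-0.003, -0.008, 1.0, 0.0]
contact_force: [-8.6, -0.2, 13.1]
gripper_width: 0.0006
```

```bash
sed -i '/rib/d' m.py; python3 m.py s6
```

```text
708 slope x,y,z [-0.0113  0.0015  0.0444] x range [0.5736 0.6662]
lip ((677.5109252929688, 59.270233154296875), (26.88060760498047, 118.23332214355469), 1.3988196849822998) was (677.0,62.2)
[0.6011 0.063  0.0657] [-7.6011  0.5645 12.8406]
```

The push force rose to about 8 N with no motion, so the flap is at the stop. I'll lift straight off.

Call:
{"fn": "carry_out", "kwargs": {
  "rows": [
    {"fingers":1,"offset":[0,0,-0.1],"roll":0},
    {"fingers":1,"offset":[0,0,-0.3],"roll":0},
    {"fingers":1,"offset":[0,0,-0.8],"roll":0},
    {"fingers":1,"offset":[0,0,-1],"roll":0},
    {"fingers":1,"offset":[0,0,-1],"roll":0},
    {"fingers":1,"offset":[0,0,-1],"roll":0},
    {"fingers":1,"offset":[0,0,-1],"roll":0},
    {"fingers":1,"offset":[0,0,-1],"roll":0},
    {"fingers":1,"offset":[0,0,-1],"roll":0},
    {"fingers":1,"offset":[0,0,0],"roll":0},
    {"fingers":1,"offset":[0,0,0],"roll":0}
  ]
}}

```text
clock: 8.87
tcp_pos: [0.6038, 0.063, 0.2103]
tool_rot: [0.001, -0.008, 1.0, 0.0]
contact_force: [0.1, 0.2, -0.1]
gripper_width: 0.0006
```

```bash
python3 m.py s7; python3 - <<'E'
from h import *
p,d=cams.capture("scene");crop(p,0,165,150,325,290,5,"c7")
E
```

```text
964 slope x,y,z [0.0375 0.0014 0.046 ] x range [0.5744 0.6636]
lip ((676.8793334960938, 67.89877319335938), (27.042444229125977, 134.51173400878906), 1.8654927015304565) was (677.0,62.2)
[0.6031 0.0629 0.2091] [-0.4537  0.4984 -0.822 ]
```

View pics/s7.png

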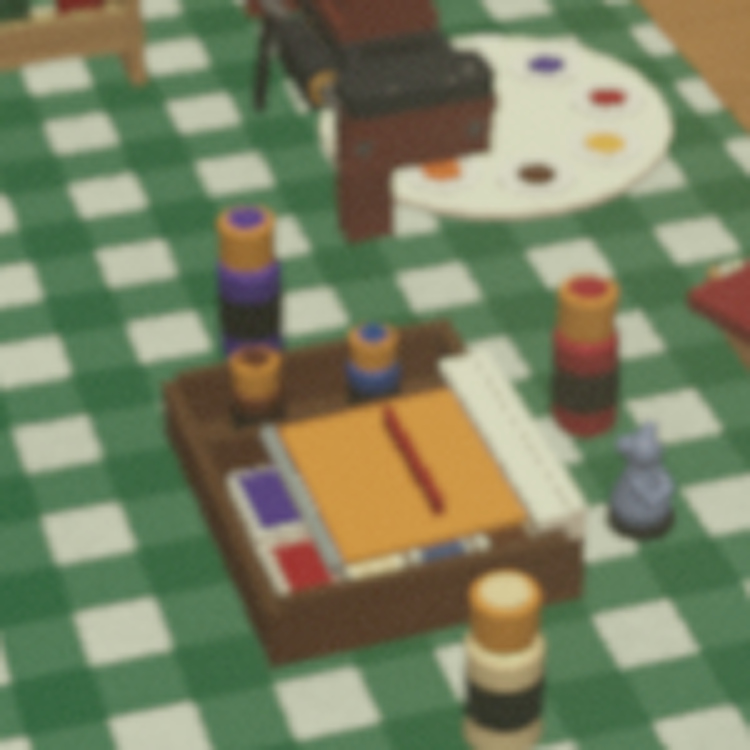

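View pics/c7.png

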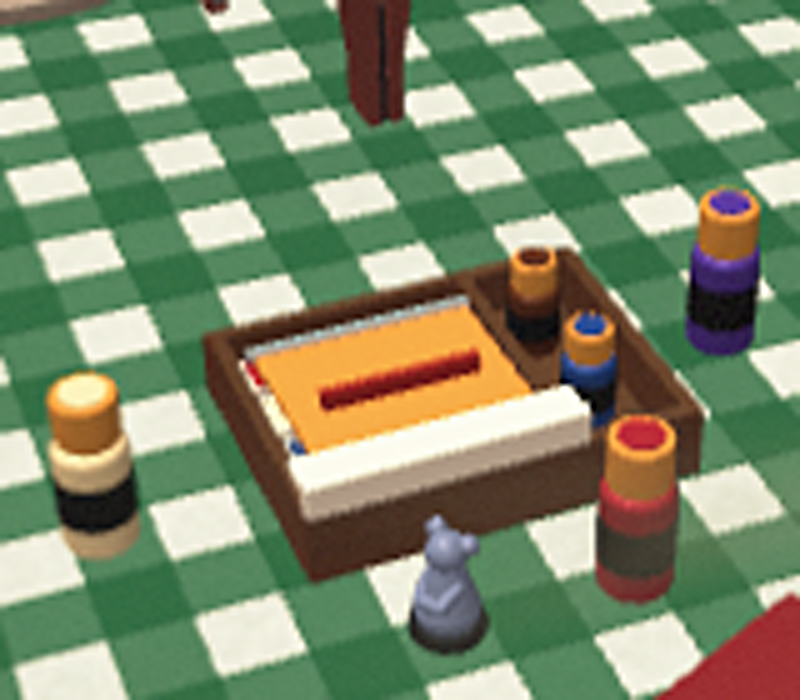

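The released flap lies under the lip, raised about 0.04 rad against the lip's underside. That matches the 4 mm clearance. All the other objects look unmoved, so I'm handing in.

```bash
python3 -c "
from station import bot
print(bot.job_done(), bot.sense()['clock'])"
```

```text
the job is handed in; nothing more can be done
the job is handed in; nothing more can be done
```

I folded the ochre flap flat with the closed fingertips and slid it about 19–20 mm towards the lip while pressing at around 10 N. It reached its stop, where the push force rose to about 8 N with no further motion. I then lifted straight off and handed the job in at about 9 s; no verdict is reported.

- **Flap before tucking:** it measured flat (slope about 0), with its edge at x≈0.658, short of the lip at 0.6645.
- **Flap after release:** it stays shut under the lip, raised about 0.04 rad. The limit is 0.06, and 0.04 is what the 4 mm gap under the lip allows.
- **Box and other objects:** the lip stayed within about 1 mm in x. The lip fit's y value wandered by up to 6 mm while the gripper and flap hid parts of it. In the pictures the box, bottles, pots and figurine look unmoved. The cup was outside the last close-up pictures, so I did not re-check it; the arm passed it with the fingertips about 0.14 m above its rim.
- **Deviation from the task:** the flap was carried forward by fingertip friction. By the geometry the finger never reached the red rib, so I did not push on the rib itself.

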